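Discharge the module seam, then hold the test fixture's cam lever at full lift

ROBOT

A 6-joint arm with a two-finger parallel gripper is mounted at the origin on the work surface. World frame = base frame: x ahead of the robot, y to its left, z up, the work surface at z = 0. Lengths are in m, angles in degrees, forces in N, time in s.
With the tool pointing down it reaches from about 0.25 to 0.725 m from the base axis. Payload 9.7 kg.
Tool frame: the origin (TCP) lies midway between the tips of the shut fingers; the grasp point (between the pads) lies 19 mm behind it; z points along the fingers, y is the line along which they close (so a half turn about z gives the same grasp; the last joint's range is limited). The gripper opens to 85 mm and grips with 20 to 120 N. Pads are 22 mm wide; open, the fingers measure 114 mm over their backs; the gripper's body (76 mm by 85 mm) begins 54 mm behind the grasp point. The pads swing forward as they close: fully open they stand 13 mm farther back than shut.
Start: joints at [-71.963, 4.979, 10.078, 95.1, 0, 90], TCP at [0.17, -0.523, 0.231] pointing down, gripper open.
Joint ranges: [-179.16, 179.16], [-48.56, 103.87], [-65.8, 70.77], [-126.05, 130.52], [-82.76, 87.17], [-180, 180]. Speed limits (degrees/s): [127.2, 127.2, 147.25, 180, 180, 180].

INTERFACE

Orientations are given as a 3x3 rotation matrix whose columns are the frame's x, y, z axes.
In Python, from cell import state, get_image, job_done gives the robot as it stands.
- The arm moves only by the tool step_arm, never from a script. Its argument "rows" is one flat list of numbers, 7 for each row, row after row: the turn, a rotation vector about the world's x, y, z in rad, then the shift along the world's x, y, z in mm, then the finger opening in mm, from 0 to 85.4. In form: [ax, ay, az, tx, ty, tz, claw, ax, ay, az, tx, ty, tz, claw, ...]. A call has 1 to 5 rows; each row shifts and turns the commanded pose from where the row before left it; what a row does not reach is not made up. A row lasts 1/10 s, in which the tool goes at most 50 mm and 8.59 degrees, less where a joint would pass 70% of its speed; a pose out of reach is approached as far as the arm can. A call is refused whole if a number of a shift passes 50 or a number of a turn 0.15, either way. A call with a gripper value outside its range is refused whole. The fingers move at their own pace and stop on an object; "force" is the grip in N (left out, the last holds). Time passes only in rows, so rows that do not move let the fingers close. It gives the time, the measured TCP pose, the force, the opening and the grip force at its end, in the units of the state.
- state(): the state, without advancing time (a new reading comes with each control period).
- get_image(name): name is "scene" or "top" or "wrist"; returns a dict with "pixels" (400x640x3 uint8, red, green, blue), "range_z" (400x640 float32, m along the optical axis (not along the pixel's ray), 0 where there is no reading), "fx", "fy", "cx", "cy" (pixels), "rvec" (rotation vector, rad) and "tvec" (3), from world to camera coordinates, as OpenCV has them; the wrist camera has in their place "T_tool_cam" (4x4, takes a point from camera to tool coordinates, whose origin is the TCP and whose axes are the flange's). Camera axes: x right, y down, z forward; pixel columns grow to the right and rows downward; lengths in m; the calibration is good to about 2 mm. A picture is of the moment at which its call begins: read the wrist's pose just before it.
- job_done(): hands the job in; it is judged then, once.
The state is a dict: "clock": time; "joint_pos": joint angles; "dq": joint speeds; "tau": joint torques, N m; "tcp_pos": TCP position; "orientation": TCP orientation; "ft_force": force on the tool from outside, world axes, zero at the start; "torque": the same for the moment, N m; "grip_width": finger opening in m; "grasp_force": force on a finger pad.
Only numpy, scipy, OpenCV 4.12 (cv2) and the standard library are available. Lean on these libraries where they do the work, as an engineer would, in place of code of your own. Each camera call takes 0.05 s, during which the arm holds its last target. There are 200 camera calls.

TASK

Take the green-handled earthing stylus out of its stand and draw its tip slowly and gently (about 20 mm a second, never lifting off) along the copper seam on top of the blue module, from the green dot to the yellow dot, to discharge it, then put the stylus back in its stand, fully down, and let go of it. Only then swing the red-knobbed cam lever up to the point of highest lift, where the lever stands upright, and finish with the gripper still holding it there: it is sprung and drops back if let go. Leave the multimeter, the screwdriver and the jar alone.

Things in the scene. Friction and masses are not known exactly. Their poses are not given: they have to be found in the camera images.
- stylus_grip (a point): Centre of the stylus's green handle, a square bar 18 x 18 x 80 mm, its z axis along it, x and y square to its flat sides. The loose stylus (80 g) stands upright in the stand at the start. The handle reaches 40 mm above and 40 mm below this point; below it is a black collar, 30 mm across and 5 mm thick, whose underside lies 45 mm below this point, then a brass shaft 8 mm across and 45 mm long that ends in the tip, 90 mm below this point.
- stylus_tip (a point): The very end of the stylus's brass shaft, 90 mm below the middle of the handle.
- stylus_collar (a point): Centre of the underside of the stylus's collar; it rests on the stand's top when the stylus is home.
- stylus: The stylus; origin at the centre of the collar's underside, z axis along the handle.
- stand_hole0 (a point): Mouth of the round hole, 15 mm across and 52 mm deep, in the middle of the top of the grey stand, a fixed block 70 x 70 x 60 mm. The stylus's shaft hangs in it with some 3 mm to spare all round.
- seam_start (a point): Point on the middle of the copper strip's top face beside the green dot, where the tip starts. x runs along the strip towards the yellow dot, y across it, z up. The axes are those of the whole fixture. The strip is level, 12 mm wide, and reaches 12 mm past this point and past seam_end; it stands 3 mm proud of the module's top, about 95 mm above the table.
- seam_end (a point): Point on the middle of the copper strip's top face beside the yellow dot, where the tip ends, 74 mm in x from seam_start. From 33 mm past it the contact bridge, up to 36 mm higher than the strip, stands at the module's end.
- seam_strip: The copper strip, 100 x 12 x 4 mm; origin at the middle of its top face. It is sprung: it yields up to 5 mm downwards, from 0.5 N at first touch to about 3 N at full depth, and is pressed rightly when 1 to 4 mm down.
- knob (a point): Centre of the red barrel knob on the lever's end: a cylinder 28 mm across, 30 mm long, lying along the fixture's y, flat-ended, 95 mm from the axle, on a steel rod 10 mm thick. It swings in the fixture's x-z plane (axes of seam_start), 75 mm clear of the module on its +y side. Pinched by its flat ends from above, it turns between the fingers while the hand keeps pointing down.
- axle (a point): Centre of the lever's pivot, 35 mm above the table, in the plane in which the knob's centre swings. The pivot's axis is the fixture's y. It does not move as the lever turns.
- cam_lever (a joint): Angle of the lever (rad), 0 at rest, when it leans 1.2 rad from upright towards the fixture's -x; grows as it swings up. At 1.2 it is upright and the cam's lift is highest; it can go on to 1.75, where the carriage sinks again. A spring drives it back to rest; holding the knob upright takes about 4 N, and a pinch may give by 0.1 to 0.2 rad, so check.
- carriage (a joint): Rise (m) of the carriage with the module: 0 at rest, about 0.0077 at the top of the cam.
- multimeter: Loose yellow multimeter, 150 x 78 x 40 mm, lying on the table; origin under its centre. Bystander.
- screwdriver: Loose screwdriver lying on the table. Bystander.
- terminal_jar: Loose jar, 56 mm across and 70 mm high; origin under its centre. Bystander.
Things that resemble listed ones, but are neither listed nor needed, are in the scene too. There is more than one size of the stylus; the job needs the smaller. Leave any purple look-alike of the part that bears stand_hole0 alone.

How it is judged (in metres and radians):
On the way, in this order (a step that is already met when the one before it is completed fails the run):
1. the stylus tip presses on the strip at the green dot (x of stylus_tip in the frame of seam_start between -0.008 and 0.008 m and y of stylus_tip in the frame of seam_start between -0.006 and 0.006 m and contact force between stylus and seam_strip above 0.2 N), for 0.05 s.
2. the tip presses on the strip a third of the way along (x of stylus_tip in the frame of seam_start between 0.0177 and 0.0317 m and y of stylus_tip in the frame of seam_start between -0.006 and 0.006 m and contact force between stylus and seam_strip above 0.2 N), for 0.05 s.
3. the tip presses on the strip two thirds of the way along (x of stylus_tip in the frame of seam_start between 0.0423 and 0.0563 m and y of stylus_tip in the frame of seam_start between -0.006 and 0.006 m and contact force between stylus and seam_strip above 0.2 N), for 0.05 s.
4. the tip presses on the strip at the yellow dot (x of stylus_tip in the frame of seam_start between 0.066 and 0.082 m and y of stylus_tip in the frame of seam_start between -0.006 and 0.006 m and contact force between stylus and seam_strip above 0.2 N), for 0.05 s.
5. the stylus is back in its stand, fully down and let go (horizontal distance between stylus_collar and stand_hole0 below 0.007 m and z of stylus_collar in the frame of stand_hole0 between -0.004 and 0.004 m and angle between stylus's own z axis and vertical below 0.12 rad and contact force between the arm and stylus below 0.05 N), for 0.2 s.
At the end, for the whole second after the job is handed in: Fingers hold the lever at rest within 0.15 rad of upright with over 1 N (carriage over 7 mm up, not touched by the arm); the stylus stands let go in its stand within 7 mm of the hole's middle, collar within 4 mm of the top, tilt under 0.12 rad (all of step 5 and value of joint cam_lever between 1.05 and 1.35 rad and value of joint carriage above 0.007 m and velocity of joint cam_lever between -0.1 and 0.1 rad/s and contact force between the fingers and cam_lever above 1 N and contact force between the arm and carriage below 0.3 N); the arm keeps its last pose, push and grip.
It fails at once if the stylus is dragged along the strip faster than 80 mm/s (contact force between stylus and seam_strip above 0.3 N and linear speed of stylus above 0.08 m/s).
It fails at once if the stylus is pressed on the strip with more than 15 N (contact force between stylus and seam_strip above 15 N).
It fails at once if the stylus lifts off the strip part-way along the seam (x of stylus_tip in the frame of seam_start between 0.01 and 0.064 m and y of stylus_tip in the frame of seam_start between -0.006 and 0.006 m and z of stylus_tip in the frame of seam_start between 0.003 and 0.012 m).
It fails at once if the lever is raised while the stylus is out of its stand (value of joint cam_lever above 0.3 rad and distance between stylus_collar and stand_hole0 above 0.03 m).
It fails at once if the multimeter, the screwdriver or the jar is disturbed (distance of any of multimeter, screwdriver, terminal_jar from where it was at the start of the episode above 0.03 m).
It also fails if it takes over 67 s, if anything falls off the work surface, if the arm or the gripper's body presses on something with over 40 N, if the wrist force passes 120 N, or if a joint passes its speed limit or range.

## Working session

There is one attempt and no reset: what is moved stays moved. The work goes in short steps, Python scripts to look and compute and a tool call to move; the robot and the scene stay as the last step left them, time stands still between calls to the robot, and variables do not carry over. Pictures are saved under pics/ and viewed, at most 10 in all, crops included, and the job is handed in when it is done.

Besides the shell and the picture viewer there is one more tool, called after "Emit:" in YAML: its name, and indented under it one key for each argument. step_arm: Moves the arm, as the interface text tells. Its arguments: {"type":"object","properties":{"rows":{"type":"array","items":{"type":"number"}},"force":{"type":"number"}},"required":["rows"]}

```bash
mkdir -p pics
cat > h.py <<'E'
import numpy as np, cv2
from cell import state, get_image, job_done
def cam(n):
    s=state(); d=get_image(n)
    if n=="wrist":
        T=np.eye(4);T[:3,:3]=s["orientation"];T[:3,3]=s["tcp_pos"]
        d["T"]=T@np.array(d["T_tool_cam"])
    else:
        R=cv2.Rodrigues(np.array(d["rvec"],float))[0];T=np.eye(4);T[:3,:3]=R.T;T[:3,3]=-R.T@np.array(d["tvec"],float).ravel();d["T"]=T
    return d
def pts(d):
    v,u=np.mgrid[:400,:640];z=d["range_z"]
    P=np.stack([(u-d["cx"])/d["fx"]*z,(v-d["cy"])/d["fy"]*z,z],-1)
    P=P@d["T"][:3,:3].T+d["T"][:3,3];P[z==0]=np.nan
    return P
def ray(d,u,v,h):
    r=d["T"][:3,:3]@np.array([(u-d["cx"])/d["fx"],(v-d["cy"])/d["fy"],1]);o=d["T"][:3,3]
    return o+r*(h-o[2])/r[2]
def save(d,f,crop=None,k=1):
    im=d["pixels"][:,:,::-1]
    if crop: a,b,c,e=crop; im=im[b:e,a:c]
    cv2.imwrite(f,cv2.resize(im,None,fx=k,fy=k))
def rad(x): return np.degrees(x)
E
python3 - <<'E'
from h import *
for n in("top","scene"):
    d=cam(n);save(d,f"pics/{n}.png");np.savez(f"{n}.npz",**d);print(n,d["T"][:3],d["fx"])
print(state())
E
```

```text
top [[-0.01127199 -0.99821492  0.05865084  0.48388763]
 [-0.99988667  0.01066667 -0.01062366  0.00671509]
 [ 0.00997909 -0.05876394 -0.99822203  1.28292995]] 450.66105904053427
scene [[ 0.32656517  0.69517038 -0.6403853   1.14456135]
 [ 0.94517193 -0.24182393  0.21947942 -0.19309328]
 [-0.0022849  -0.67694854 -0.7360268   0.73893145]] 390.6938216052476
{'clock': 0.1, 'joint_pos': array([-7.19644480e+01,  5.00857501e+00,  1.00377632e+01,  9.50982291e+01,
        5.61458293e-04,  9.00026860e+01]), 'dq': array([-0.06579222, -0.02071026,  0.19437355,  0.04883002,  0.08307216,
       -0.17051739]), 'tau': array([ 1.52463981e-04, -5.21562660e+01,  4.65652370e+01,  1.59875827e-02,
        3.00391093e-06, -5.67479589e-06]), 'tcp_pos': array([ 0.17022385, -0.52278213,  0.23063692]), 'orientation': array([[ 9.50879105e-01,  3.09562264e-01, -3.63755931e-04],
       [ 3.09562477e-01, -9.50878411e-01,  1.14881723e-03],
       [ 9.74279998e-06, -1.20499148e-03, -9.99999274e-01]]), 'ft_force': array([-0.18725473, -0.02347116,  0.06057269]), 'torque': array([ 0.03381068, -0.0437035 , -0.02149069]), 'grasp_force': 0.0, 'grip_width': 0.08557705399526451}
```

View pics/top.png

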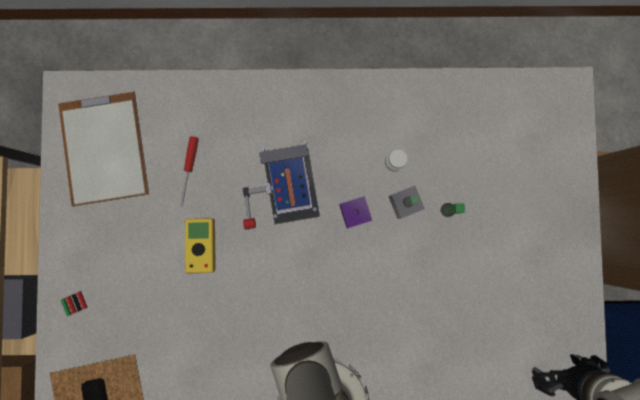

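View pics/scene.png

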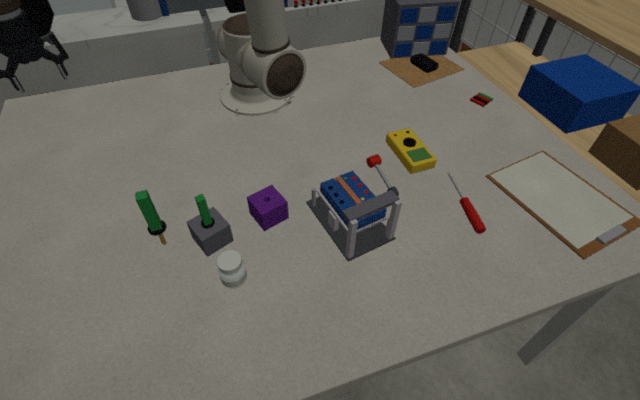

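The top view shows the stylus in the grey stand at about (408,202), the big look-alike at (452,210), the module at (290,185) and the red knob at (249,224). The scene view agrees. Next I'll measure these and crop in on the module.

Run:
```python
from h import *
hs={}
for n,c in(("top",(230,135,330,240)),("scene",(300,140,420,260))):
    d=dict(np.load(n+".npz"));P=pts(d);hsv=cv2.cvtColor(d["pixels"],cv2.COLOR_RGB2HSV)
    save(d,f"pics/{n}_c.png",c,5)
    H,S,V=[hsv[...,i].astype(int) for i in range(3)]
    for name,m in dict(green=(H>50)&(H<75)&(S>130)&(V>50),red=((H<5)|(H>174))&(S>180)&(V>60),copper=(H>4)&(H<15)&(S>100)&(V>60),yellow=(H>20)&(H<32)&(S>150)&(V>80),blue=(H>100)&(H<125)&(S>120)&(V>40)).items():
        k,l,st,ce=cv2.connectedComponentsWithStats(m.astype(np.uint8))
        for i in range(1,k):
            if st[i,4]>=4 and 0<ce[i][1]<290:
                q=P[l==i];print(n,name,ce[i].round(1),st[i,4],np.nanmedian(q,0).round(4),np.nanmax(q[:,2]).round(3) if len(q) else '')
d=dict(np.load("top.npz"));P=pts(d)
m=(P[...,2]>.052)&(P[...,2]<.068)
m[:, :385]=0;m[:,430:]=0
ys,xs=np.nonzero(m);r=cv2.minAreaRect(np.stack([xs,ys],1).astype(np.float32));print(r)
b=cv2.boxPoints(r);print([ray(d,*q,.06).round(4) for q in b],ray(d,*r[0],.06))
```

```text
top green [459.7 207.4] 29 [ 0.5341 -0.3456  0.1689] 0.172
top red [189.5 152.6] 98 [0.7035 0.3653 0.0242] 0.03
top red [248.9 222.8] 52 [0.5016 0.19   0.0825] 0.086
top copper [132.3 124.6] 358 [0.8333 0.528  0.0035] 0.01
top copper [ 67.7 132.6] 319 [0.8157 0.7189 0.0033] 0.011
top copper [602.6 153.2] 5 [ 0.7622 -1.0826 -0.4157] -0.269
top copper [289.7 186.8] 135 [0.5952 0.0797 0.0965] 0.102
top copper [624.4 211. ] 5 [ 0.5305 -0.9873 -0.1652] -0.165
top copper [205.4 265. ] 7 [0.3883 0.3175 0.0347] 0.036
top yellow [199.8 250.5] 907 [0.419  0.3297 0.0334] 0.042
top blue [288.7 183.9] 963 [0.6034 0.0878 0.0931] 0.102
scene green [485.2  95.9] 21 [0.2775 0.713  0.011 ] 0.014
scene green [423.3 151.2] 6 [0.4785 0.3586 0.0361] 0.039
scene green [420.2 153.5] 4 [0.4831 0.3467 0.0357] 0.036
scene green [344.5 177.5] 4 [0.5564 0.0906 0.0945] 0.099
scene green [148.1 210.1] 496 [ 0.5432 -0.3409  0.1307] 0.172
scene green [203.4 209.6] 236 [ 0.5637 -0.2345  0.1141] 0.147
scene red [295.4   1.7] 7 [-0.5566  0.3187  0.0598] 0.065
scene red [303.   1.] 7 [-0.5557  0.3527  0.0575] 0.062
scen
[... 2274 characters left out ...]
ene blue [423.7  31.6] 234 [-0.0394  0.6444  0.1007] 0.126
scene blue [437.9  46.8] 209 [-0.0247  0.7108  0.0382] 0.064
scene blue [402.5  49.3] 212 [-0.0519  0.5772  0.0376] 0.064
scene blue [578.   92.2] 6237 [ 0.2524  1.1774 -0.0772] -0.057
scene blue [356.9 185.9] 321 [0.5912 0.1074 0.0937] 0.097
scene blue [336.6 196.5] 643 [0.6014 0.0507 0.093 ] 0.097
scene blue [371.1 218.1] 232 [0.6793 0.1032 0.084 ] 0.12
((401.3414611816406, 183.70872497558594), (64.58617401123047, 27.00479507446289), 70.90650939941406)
[array([ 0.6768, -0.1597,  0.06  ]), array([ 0.7005, -0.2302,  0.06  ]), array([ 0.5324, -0.2842,  0.06  ]), array([ 0.5092, -0.2141,  0.06  ])] [ 0.60441992 -0.2221213   0.06      ]
```

View pics/top_c.png

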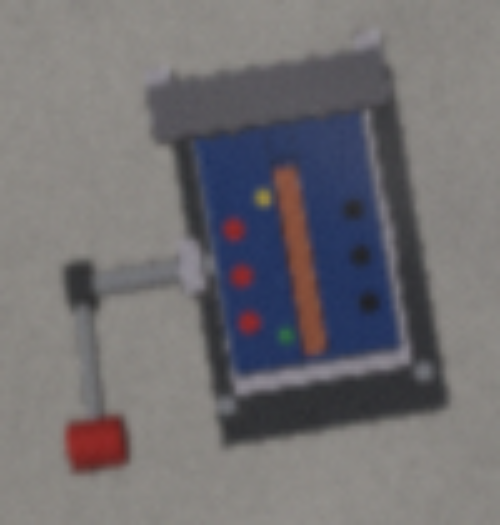

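View pics/scene_c.png

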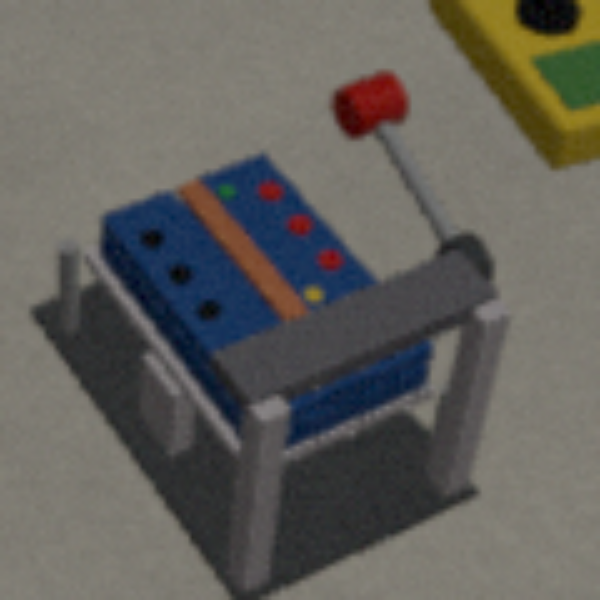

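The crops show the green dot at the robot-side end of the strip, the yellow dot by the bridge, and the knob on the fixture's +y (left) side. Now to work out the geometry.

Run:
```python
from h import *
from scipy.spatial.transform import Rotation
d=dict(np.load("top.npz"));print("Ttc",Rotation.from_matrix(get_image("wrist")["T_tool_cam"][:3,:3]).as_euler('xyz',True),get_image("wrist")["T_tool_cam"][:3,3],d["fx"])
for n in("top","scene"):
    d=dict(np.load(n+".npz"));hsv=cv2.cvtColor(d["pixels"],cv2.COLOR_RGB2HSV);H,S,V=[hsv[...,i].astype(int) for i in range(3)]
    m=((H>4)&(H<15)&(S>100)&(V>60)).astype(np.uint8);k,l,st,ce=cv2.connectedComponentsWithStats(m)
    t=(290,187) if n=="top" else (348,190)
    i=min(range(1,k),key=lambda j:np.hypot(*(ce[j]-t))+(st[j,4]<50)*99);ys,xs=np.nonzero(l==i)
    W=np.array([ray(d,x,y,.096) for x,y in zip(xs,ys)])[:,:2];c=W.mean(0);w,v=np.linalg.eigh(np.cov((W-c).T));a=v[:,1]*np.sign(v[0,1])
    e=(W-c)@a;print(n,"c",c,"dir",a,np.degrees(np.arctan2(a[1],a[0])),"ext",e.min(),e.max())
    ys,xs=np.nonzero(((H>50)&(H<75)&(S>130)&(V>50)) if n=="scene" else (H>45)&(H<80)&(S>80))
    s=(abs(xs-(203 if n=="scene" else 410))<15)&(abs(ys-(210 if n=="scene" else 202))<25)
    print(len(xs[s]),xs[s].min(),xs[s].max(),ys[s].min(),ys[s].max())
d=dict(np.load("top.npz"));P=pts(d);hsv=cv2.cvtColor(d["pixels"],cv2.COLOR_RGB2HSV)
s=hsv[175:225,385:430].astype(int)
z=P[185:222,388:428,2];m=np.zeros((400,640),np.uint8);m[185:222,388:428]=(z>.05)
ys,xs=np.nonzero(m);r=cv2.minAreaRect(np.stack([xs,ys],1).astype(np.float32));print(r,ray(d,*r[0],.06))
```

```text
Ttc [-1.82098338e+01  3.59421730e-03  8.99717357e+01] [ 0.08062475  0.00109746 -0.14296059] 450.66105904053427
top c [0.59570421 0.08038667] dir [0.98722616 0.15932518] 9.167729458230218 ext -0.04637219362015673 0.0482922218562283
19 412 416 198 202
scene c [0.59450182 0.08332109] dir [0.98759965 0.15699338] 9.032424198030162 ext -0.04816177620706248 0.045315202163156
236 196 211 195 224
((407.3713073730469, 201.75889587402344), (25.619022369384766, 26.434913635253906), 67.61986541748047) [ 0.55488874 -0.23750921  0.06      ]
```

Emit:
step_arm:
  rows: [0,0,0,35,27,6,85,0,0,0,35,27,6,85,0,0,0,35,27,6,85,0,0,0,35,27,6,85,0,0,0,35,27,6,85]
  force: 40

```text
clock: 0.7
tcp_pos: [0.3464, -0.3867, 0.2615]
orientation: [[0.951, 0.309, 0.0], [0.309, -0.951, -0.0], [0.0, 0.0, -1.0]]
ft_force: [0.1, -0.8, 0.2]
grip_width: 0.0852
grasp_force: 0.0
```

Emit:
step_arm:
  rows: [0,0,0,35,27,0,85,0,0,0,35,27,0,85,0,0,0,35,27,0,85,0,0,0,35,27,0,85,0,0,0,35,27,0,85]

```text
clock: 1.2
tcp_pos: [0.5215, -0.2515, 0.2612]
orientation: [[0.951, 0.31, -0.0], [0.31, -0.951, -0.0], [-0.0, 0.0, -1.0]]
ft_force: [-0.0, -1.3, 0.1]
grip_width: 0.0848
grasp_force: 0.0
```

Emit:
step_arm:
  rows: [0,0,0,13,15,0,85,0,0,0,0,0,0,85,0,0,0,0,0,0,85]

```text
clock: 1.5
tcp_pos: [0.5332, -0.2378, 0.261]
orientation: [[0.951, 0.311, -0.001], [0.311, -0.951, 0.0], [-0.001, -0.0, -1.0]]
ft_force: [-0.1, -0.1, -0.3]
grip_width: 0.0853
grasp_force: 0.0
```

Run:
```python
from h import *
d=cam("wrist");save(d,"pics/w1.png");np.savez("w1.npz",**d);print(state()["tcp_pos"],state()["clock"],d["T"][:3,3],d["fx"])
```

```text
[ 0.53282919 -0.23839024  0.26122945] 1.55 [ 0.61027818 -0.21386182  0.40388963] 279.27102729624903
```

View pics/w1.png

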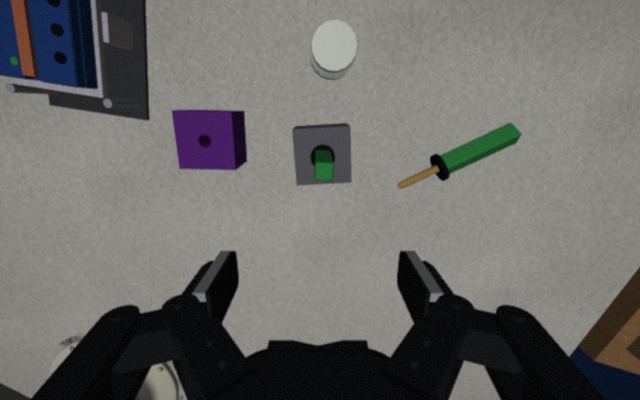

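The wrist view shows the stylus top at (323,165) in its grey stand with the jar at (334,47), the purple look-alike at (208,140), and the big stylus to the right.

Run:
```python
from h import *
d=dict(np.load("w1.npz"));P=pts(d);hsv=cv2.cvtColor(d["pixels"],cv2.COLOR_RGB2HSV);H,S,V=[hsv[...,i].astype(int) for i in range(3)]
g=(H>45)&(H<80)&(S>100);g[:,:300]=0;g[:,345:]=0
print("green z max",np.nanpercentile(P[g][:,2],[50,90,99]))
for nm,m,h in(("top",g&(P[...,2]>.138),.145),("greenall",g,.145)):
    ys,xs=np.nonzero(m);W=np.array([ray(d,x,y,h)[:2] for x,y in zip(xs,ys)]);r=cv2.minAreaRect((W*1000).astype(np.float32));print(nm,len(xs),r)
s=np.zeros_like(g);s[110:200,280:365]=1;m=s&(abs(P[...,2]-.06)<.008)
ys,xs=np.nonzero(m);W=np.array([ray(d,x,y,.06)[:2] for x,y in zip(xs,ys)]);r=cv2.minAreaRect((W*1000).astype(np.float32));print("stand",np.nanmedian(P[m][:,2]),r)
c=s&(V<45);ys,xs=np.nonzero(c);W=np.array([ray(d,x,y,.065)[:2] for x,y in zip(xs,ys)]);print("collar",W.min(0),W.max(0),cv2.minEnclosingCircle((W*1000).astype(np.float32)))
m=g&(P[...,2]>.138);print(V[110:190:4,323])
# jar top, look-alike
m=np.zeros_like(g);m[15:85,305:365]=1;m&=P[...,2]>.06;print("jar",np.nanmedian(P[m],0))
```

```text
green z max [0.14464116 0.14633324 0.35124345]
top 386 ((417.0098876953125, -275.5287170410156), (307.81610107421875, 49.010459899902344), 21.315990447998047)
greenall 599 ((422.23681640625, -273.57354736328125), (318.9609375, 49.03711700439453), 21.281963348388672)
stand 0.06054286813639581 ((556.223388671875, -237.87742614746094), (70.62511444091797, 70.0904541015625), 21.27009391784668)
collar [ 0.54445371 -0.25213936] [ 0.59742033 -0.19933714] ((572.0388793945312, -227.37596130371094), 29.42655372619629)
[150 146 146 144  46  82  81  81  84  15  39  57  56  78 112 109 110 106
  81 147]
jar [ 0.67393536 -0.21153232  0.07037533]
```

Run:
```python
from h import *
d=dict(np.load("w1.npz"));P=pts(d);hsv=cv2.cvtColor(d["pixels"],cv2.COLOR_RGB2HSV);H,S,V=[hsv[...,i].astype(int) for i in range(3)]
g=(H>45)&(H<80)&(S>100);g[:,:300]=0;g[:,345:]=0;g[:140]=0;g[195:]=0
ys,xs=np.nonzero(g);print(xs.min(),xs.max(),ys.min(),ys.max())
for t in(.135,.14,.142):
    m=g&(P[...,2]>t)&(P[...,2]<.16);ys,xs=np.nonzero(m);W=np.array([ray(d,x,y,.145)[:2] for x,y in zip(xs,ys)]);print(t,len(xs),cv2.minAreaRect((W*1000).astype(np.float32)),W.mean(0))
m=g&(V>95);ys,xs=np.nonzero(m);W=np.array([ray(d,x,y,.145)[:2] for x,y in zip(xs,ys)]);print(len(xs),cv2.minAreaRect((W*1000).astype(np.float32)),W.mean(0))
```

```text
313 333 149 180
0.135 360 ((557.4577026367188, -237.2623748779297), (19.094566345214844, 17.470691680908203), 13.250044822692871) [ 0.55745419 -0.23725169]
0.14 344 ((557.0488891601562, -237.39906311035156), (18.235980987548828, 17.39248275756836), 13.255352020263672) [ 0.55709938 -0.23737185]
0.142 334 ((556.7845458984375, -237.46133422851562), (17.692819595336914, 17.39248275756836), 13.255351066589355) [ 0.55685112 -0.23745742]
268 ((556.6058959960938, -237.51223754882812), (15.881264686584473, 15.460988998413086), 12.898809432983398) [ 0.55670475 -0.23746774]
```

Emit:
step_arm:
  rows: [0,0,-0.085,24,1,-15,50,0,0,0,0,0,-40,50,0,0,0,0,0,-40,50,0,0,0,0,0,-40,50,0,0,0,0,0,-40,50]

```text
clock: 2.05
tcp_pos: [0.5562, -0.2382, 0.0851]
orientation: [[0.974, 0.226, 0.001], [0.226, -0.974, -0.0], [0.0, 0.001, -1.0]]
ft_force: [0.4, -0.5, 0.6]
grip_width: 0.0498
grasp_force: 0.0
```

Emit:
step_arm:
  rows: [0,0,0,0,0,0,50,0,0,0,0,0,0,50]

```text
clock: 2.25
tcp_pos: [0.5566, -0.2378, 0.0873]
orientation: [[0.974, 0.226, -0.0], [0.226, -0.974, 0.0], [-0.0, -0.0, -1.0]]
ft_force: [0.2, -0.0, 0.9]
grip_width: 0.0503
grasp_force: 0.0
```

Emit:
step_arm:
  rows: [0,0,0,0,0,0,5,0,0,0,0,0,0,5,0,0,0,0,0,0,5,0,0,0,0,0,0,5,0,0,0,0,0,0,5]
  force: 50

```text
clock: 2.75
tcp_pos: [0.5584, -0.2376, 0.0888]
orientation: [[0.974, 0.228, 0.003], [0.228, -0.974, -0.002], [0.003, 0.003, -1.0]]
ft_force: [-0.0, -0.7, 6.5]
grip_width: 0.0173
grasp_force: 50.3
```

Emit:
step_arm:
  rows: [0,0,0,0,0,0,5,0,0,0,0,0,0,5]

```text
clock: 2.95
tcp_pos: [0.5584, -0.2376, 0.0889]
orientation: [[0.974, 0.228, 0.003], [0.228, -0.974, -0.002], [0.003, 0.003, -1.0]]
ft_force: [-0.4, -1.5, 6.9]
grip_width: 0.0176
grasp_force: 50.3
```

Emit:
step_arm:
  rows: [0,0,0,0,0,10,5,0,0,0,0,0,20,5,0,0,0,0,0,30,5,0,0,0,0,0,30,5,0,0,0,0,0,30,5]

```text
clock: 3.45
tcp_pos: [0.5572, -0.2369, 0.2086]
orientation: [[0.974, 0.228, 0.001], [0.228, -0.974, -0.0], [0.001, 0.0, -1.0]]
ft_force: [0.4, -0.2, 0.2]
grip_width: 0.0172
grasp_force: 49.3
```

Emit:
step_arm:
  rows: [0,0,0,0,0,20,5,0,0,0,0,0,0,5]

```text
clock: 3.65
tcp_pos: [0.5583, -0.2373, 0.2306]
orientation: [[0.974, 0.228, 0.005], [0.228, -0.974, -0.002], [0.005, 0.003, -1.0]]
ft_force: [0.8, 0.4, -0.3]
grip_width: 0.0175
grasp_force: 49.3
```

Run:
```python
from h import *
s=state();print({k:s[k] for k in("clock","tcp_pos","grip_width","grasp_force","ft_force")})
d=cam("scene");save(d,"pics/s2.png",(120,60,320,260),3);np.savez("s2.npz",**d)
```

```text
{'clock': 3.65, 'tcp_pos': array([ 0.55825795, -0.23730754,  0.23059923]), 'grip_width': 0.017473746678336878, 'grasp_force': 49.33159053325653, 'ft_force': array([ 0.844934  ,  0.35440282, -0.25682655])}
```

View pics/s2.png

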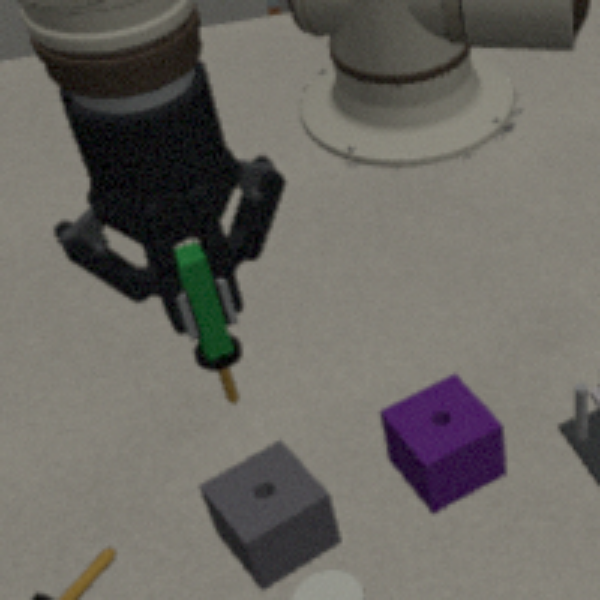

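The stylus is held at mid-handle, with its tip at about (199,194) in the scene image. The stand, with its empty hole, is undisturbed. I'll measure the tip offset and the hole.

Run:
```python
from h import *
d=dict(np.load("s2.npz"));w=cam("wrist");np.savez("w2.npz",**w)
print(state()["tcp_pos"])
for n,d,box in(("scene",d,(150,150,230,215)),("wrist",w,(200,100,440,400))):
    hsv=cv2.cvtColor(d["pixels"],cv2.COLOR_RGB2HSV);H,S,V=[hsv[...,i].astype(int) for i in range(3)]
    P=pts(d)
    a,b,c,e=box;M=np.zeros(H.shape,bool);M[b:e,a:c]=1
    m=M&(H>8)&(H<28)&(S>90)&(V>40);k,l,st,ce=cv2.connectedComponentsWithStats(m.astype(np.uint8))
    for i in range(1,k):
        if st[i,4]<8: continue
        ys,xs=np.nonzero(l==i);pc=np.stack([xs,ys],1);
        j=ys>=ys.max()-1 if n=="scene" else ys<=ys.min()+1
        t=pc[j].mean(0);print(n,"brass",st[i],t,ray(d,*t,.157),np.nanmedian(P[l==i],0))
        if n=="wrist": t=pc[~j].mean(0);print("bot",pc[ys>=ys.max()-1].mean(0))
    m=M&(H>45)&(H<80)&(S>100);ys,xs=np.nonzero(m)
    if len(xs):
        for lo in (ys.min()+2,ys.max()-2):
            u=xs[abs(ys-lo)<=1].mean();print(n,"green",len(xs),u,lo,P[lo,int(round(u))])
# stand hole in wrist view
P=pts(w);V=cv2.cvtColor(w["pixels"],cv2.COLOR_RGB2GRAY)
m=(abs(P[...,2]-.06)<.006);ys,xs=np.nonzero(m);X=P[m];s=(np.hypot(X[:,0]-.556,X[:,1]+.238)<.05);print(s.sum())
save(w,"pics/w2.png")
```

```text
[ 0.55751288 -0.23698591  0.22660326]
scene brass [193 182   6  12  36] [197.2 192.4] [ 0.55318589 -0.23664431  0.157     ] [ 0.55899491 -0.23610955  0.17736332]
scene green 330 182.73684210526315 152 [ 0.56456484 -0.23804031  0.2753668 ]
scene green 330 191.26315789473685 179 [ 0.56516358 -0.23919649  0.20774609]
wrist brass [401 178  39  27 307] [438.25 178.75] [ 0.60587747 -0.32532597  0.157     ] [ 0.56459528 -0.37545221  0.0249651 ]
bot [404.8 203.4]
wrist brass [314 210   8   6  37] [317.         210.58333333] [ 0.55791149 -0.23812217  0.157     ] [ 0.55968851 -0.23769736  0.16532878]
bot [317.7 214.2]<stdin>:18: RuntimeWarning: Mean of empty slice.
  ret = ret.dtype.type(ret / rcount)
Traceback (most recent call last):
ValueError: cannot convert float NaN to integer
```

The tip sits within about 2 mm of directly below the TCP. Moving over the seam start.

Emit:
step_arm:
  rows: [0,0,0,0,20,0,5,0,0,0,0,40,0,5,0,0,0,0,40,0,5,0,0,0,0,40,0,5,0,0,0,0,40,0,5]

```text
clock: 4.25
tcp_pos: [0.5565, -0.0555, 0.2248]
orientation: [[0.974, 0.228, -0.002], [0.228, -0.974, 0.0], [-0.002, -0.001, -1.0]]
ft_force: [0.8, -0.0, -1.1]
grip_width: 0.0172
grasp_force: 49.3
```

Emit:
step_arm:
  rows: [0,0,0,0,40,0,5,0,0,0,0,40,0,5,0,0,0,0,30,0,5,0,0,0,1,24,0,5,0,0,0,0,0,0,5]

```text
clock: 4.75
tcp_pos: [0.5577, 0.0796, 0.2247]
orientation: [[0.973, 0.231, -0.002], [0.231, -0.973, 0.0], [-0.002, -0.001, -1.0]]
ft_force: [0.1, -0.4, -0.3]
grip_width: 0.0172
grasp_force: 49.3
```

Emit:
step_arm:
  rows: [0,0,0,0,0,0,5,0,0,0,0,0,0,5]

```text
clock: 4.95
tcp_pos: [0.5581, 0.0763, 0.2256]
orientation: [[0.974, 0.227, -0.001], [0.227, -0.974, -0.0], [-0.001, 0.0, -1.0]]
ft_force: [0.5, 0.4, -0.6]
grip_width: 0.0172
grasp_force: 49.3
```

```bash
cat > seam.py <<'E'
from h import *
import sys
s=state();print(s["clock"],s["tcp_pos"],s["ft_force"])
d=cam("wrist");np.savez("w3.npz",**d);save(d,"pics/w3.png")
hsv=cv2.cvtColor(d["pixels"],cv2.COLOR_RGB2HSV);H,S,V=[hsv[...,i].astype(int) for i in range(3)];P=pts(d)
m=(H>4)&(H<15)&(S>100)&(V>50)&(abs(P[...,2]-.095)<.012)
k,l,st,ce=cv2.connectedComponentsWithStats(m.astype(np.uint8));i=1+st[1:,4].argmax();ys,xs=np.nonzero(l==i)
z=np.nanmedian(P[l==i][:,2]);W=np.array([ray(d,x,y,z)[:2] for x,y in zip(xs,ys)])
print("strip",st[i],"z",z,cv2.minAreaRect((W*1000).astype(np.float32)))
for nm,mm in(("g",(H>45)&(H<75)&(S>120)),("y",(H>20)&(H<33)&(S>130))):
    mm=mm&(abs(P[...,2]-.093)<.006);k,l,st,ce=cv2.connectedComponentsWithStats(mm.astype(np.uint8))
    for j in range(1,k):
        if st[j,4]>8: print(nm,ce[j],st[j,4],ray(d,*ce[j],.092))
mm=(H>8)&(H<28)&(S>90)&(P[...,2]>.13);ys,xs=np.nonzero(mm)
if len(ys): print("brass tip px",xs[ys<=ys.min()+1].mean(),ys.min(),ray(d,xs[ys<=ys.min()+1].mean(),ys.min(),s["tcp_pos"][2]-.074))
E
python3 seam.py
```

```text
4.95 [0.55806499 0.07632724 0.22558149] [ 0.54236216  0.38638334 -0.58773055]
strip [ 312   98   19  102 1198] z 0.09682406353968143 ((597.0319213867188, 81.47711181640625), (98.3043212890625, 11.553812026977539), 9.201512336730957)
g [303.63636364 187.54545455] 33 [0.55623836 0.08926794 0.092     ]
y [308.   111.75] 48 [0.6300305  0.10110658 0.092     ]
brass tip px 317.1818181818182 210 [0.55729069 0.07516481 0.15158149]
```

View pics/w3.png

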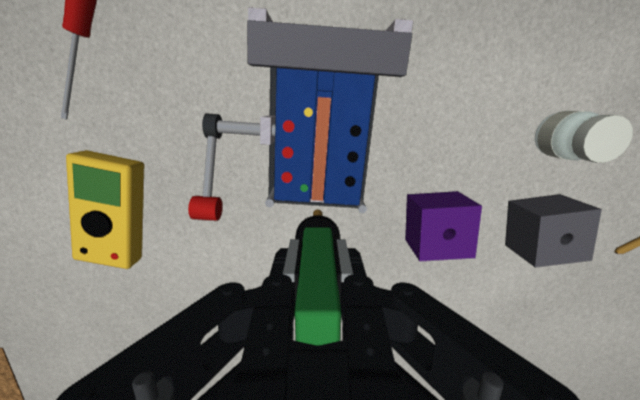

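Strip centre is (0.597,0.0815), yaw 9.2°. The tip needs about (+2,+1) mm to reach the start. Descending to 10 mm above it.

Emit:
step_arm:
  rows: [0,0,0,2,1,-16,5,0,0,0,0,0,-16,5,0,0,0,0,0,-12,5,0,0,0,0,0,-4,5,0,0,0,0,0,0,5]

```text
clock: 5.5
tcp_pos: [0.56, 0.0776, 0.1779]
orientation: [[0.974, 0.227, -0.001], [0.227, -0.974, -0.0], [-0.001, -0.0, -1.0]]
ft_force: [0.2, 0.2, -0.4]
grip_width: 0.0172
grasp_force: 49.3
```

Emit:
step_arm:
  rows: [0,0,0,0,0,0,5,0,0,0,0,0,0,5]

```text
clock: 5.7
tcp_pos: [0.5606, 0.078, 0.1791]
orientation: [[0.974, 0.228, 0.001], [0.228, -0.974, 0.0], [0.001, 0.0, -1.0]]
ft_force: [0.5, 0.3, -0.2]
grip_width: 0.0177
grasp_force: 49.3
```

Run:
```python
from h import *
s=state();print(s["clock"],s["tcp_pos"],s["ft_force"])
for n in("wrist","scene"):
    d=cam(n);hsv=cv2.cvtColor(d["pixels"],cv2.COLOR_RGB2HSV);H,S,V=[hsv[...,i].astype(int) for i in range(3)]
    if n=="wrist":
        m=(H>8)&(H<28)&(S>90);M=np.zeros_like(m);M[195:225,300:335]=1;ys,xs=np.nonzero(m&M);print(len(xs),xs.mean(),ys.min(),ray(d,xs.mean(),ys.min(),.105));save(d,"pics/a.png",(220,60,420,260),3);np.savez("w4.npz",**d)
    else: save(d,"pics/b.png",(290,110,420,240),4);np.savez("s4.npz",**d)
a=cv2.imread("pics/a.png");b=cv2.imread("pics/b.png")
cv2.imwrite("pics/w4.png",np.hstack([cv2.resize(a,(400,400)),cv2.resize(b,(400,400))]))
```

```text
5.7 [0.56060939 0.07802994 0.17914012] [ 0.46436377  0.32756814 -0.22531709]
244 318.82377049180326 195 [0.5729696  0.07856647 0.105     ]
```

View pics/w4.png

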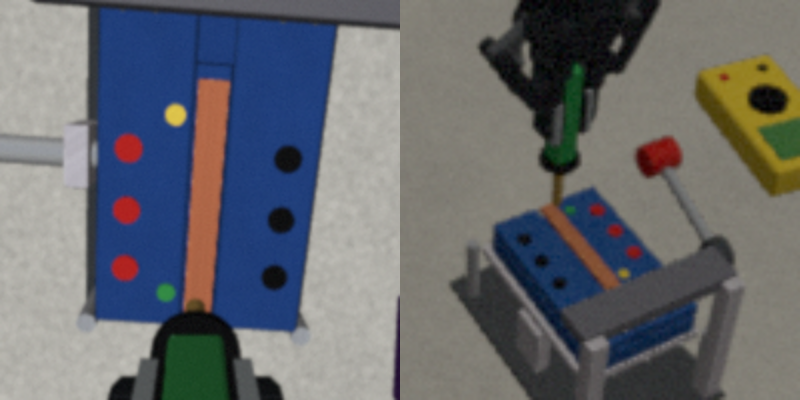

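Emit:
step_arm:
  rows: [0,0,0,0,0,-2,5,0,0,0,0,0,-2,5,0,0,0,0,0,-2,5,0,0,0,0,-1,-1,5,0,0,0,0,0,0,5]

```text
clock: 6.3
tcp_pos: [0.5602, 0.0769, 0.171]
orientation: [[0.974, 0.228, -0.0], [0.228, -0.974, -0.0], [-0.0, -0.0, -1.0]]
ft_force: [-0.1, 0.3, -0.3]
grip_width: 0.0176
grasp_force: 49.3
```

Emit:
step_arm:
  rows: [0,0,0,0,0,-2,5,0,0,0,0,0,0,5,0,0,0,0,0,0,5]

```text
clock: 6.6
tcp_pos: [0.5603, 0.077, 0.1694]
orientation: [[0.974, 0.228, 0.0], [0.228, -0.974, -0.0], [0.0, 0.0, -1.0]]
ft_force: [0.4, -0.2, 0.6]
grip_width: 0.0173
grasp_force: 49.3
```

Emit:
step_arm:
  rows: [0,0,0,0,0,-1,5,0,0,0,0,0,0,5,0,0,0,0,0,0,5]

```text
clock: 6.9
tcp_pos: [0.5603, 0.077, 0.1684]
orientation: [[0.974, 0.228, 0.0], [0.228, -0.974, 0.0], [0.0, 0.0, -1.0]]
ft_force: [-0.6, -0.1, 0.8]
grip_width: 0.0171
grasp_force: 49.3
```

Emit:
step_arm:
  rows: [0,0,0,0,0,-1.5,5,0,0,0,0,0,0,5,0,0,0,0,0,0,5]

```text
clock: 7.2
tcp_pos: [0.5604, 0.077, 0.1668]
orientation: [[0.974, 0.228, 0.0], [0.228, -0.974, -0.0], [0.0, 0.0, -1.0]]
ft_force: [0.3, -0.7, 1.5]
grip_width: 0.0172
grasp_force: 49.4
```

Run:
```python
from h import *
import time
s=state();print(s["clock"],s["tcp_pos"],s["ft_force"]);c0=s["tcp_pos"]
f=[]
for i in range(6):
    d=cam("wrist");f.append(state()["ft_force"])
print(np.round(f,1));P=pts(d);hsv=cv2.cvtColor(d["pixels"],cv2.COLOR_RGB2HSV);H,S,V=[hsv[...,i].astype(int) for i in range(3)]
m=(H>4)&(H<15)&(S>100)&(V>50)&(abs(P[...,2]-.095)<.012);m[196:]=0
print("strip z",np.nanmedian(P[m][:,2]))
```

```text
7.2 [0.56036937 0.07701572 0.16683316] [ 0.27975733 -0.74339714  1.53992222]
[[ 0.2 -0.6  1.1]
 [ 0.6 -0.4  0.9]
 [ 0.8 -0.4  0.8]
 [ 1.  -0.4  1.3]
 [ 0.2 -1.1  1.9]
 [ 0.6 -0.5  1.1]]
strip z 0.09356976592406155
```

Pressed about 2–3 mm. Starting the stroke at 20 mm/s.

Emit:
step_arm:
  rows: [0,0,0,1.97,0.32,0,5,0,0,0,1.97,0.32,0,5,0,0,0,1.97,0.32,0,5,0,0,0,1.97,0.32,0,5,0,0,0,1.97,0.32,0,5]

```text
clock: 8.0
tcp_pos: [0.5703, 0.0787, 0.1667]
orientation: [[0.974, 0.228, -0.0], [0.228, -0.974, 0.0], [-0.0, -0.0, -1.0]]
ft_force: [-0.2, -0.2, 1.3]
grip_width: 0.0173
grasp_force: 49.5
```

Emit:
step_arm:
  rows: [0,0,0,1.97,0.32,0,5,0,0,0,1.97,0.32,0,5,0,0,0,1.97,0.32,0,5,0,0,0,1.97,0.32,0,5,0,0,0,1.97,0.32,0,5]

```text
clock: 8.5
tcp_pos: [0.5802, 0.0803, 0.1668]
orientation: [[0.974, 0.228, -0.0], [0.228, -0.974, -0.0], [-0.0, -0.0, -1.0]]
ft_force: [-1.2, -0.1, 0.9]
grip_width: 0.0174
grasp_force: 49.5
```

Emit:
step_arm:
  rows: [0,0,0,1.97,0.32,0,5,0,0,0,1.97,0.32,0,5,0,0,0,1.97,0.32,0,5,0,0,0,1.97,0.32,0,5,0,0,0,1.97,0.32,0,5]

```text
clock: 9.0
tcp_pos: [0.59, 0.0819, 0.1668]
orientation: [[0.974, 0.228, -0.0], [0.228, -0.974, 0.0], [-0.0, -0.0, -1.0]]
ft_force: [-1.6, -0.3, 0.9]
grip_width: 0.0172
grasp_force: 49.5
```

Steady. Continuing.

Emit:
step_arm:
  rows: [0,0,0,1.97,0.32,0,5,0,0,0,1.97,0.32,0,5,0,0,0,1.97,0.32,0,5,0,0,0,1.97,0.32,0,5,0,0,0,1.97,0.32,0,5]

```text
clock: 9.5
tcp_pos: [0.5999, 0.0834, 0.1668]
orientation: [[0.974, 0.228, 0.0], [0.228, -0.974, 0.0], [0.0, -0.0, -1.0]]
ft_force: [-0.5, 0.1, 2.5]
grip_width: 0.0173
grasp_force: 49.5
```

Emit:
step_arm:
  rows: [0,0,0,1.97,0.32,0,5,0,0,0,1.97,0.32,0,5,0,0,0,1.97,0.32,0,5,0,0,0,1.97,0.32,0,5,0,0,0,1.97,0.32,0,5]

```text
clock: 10.0
tcp_pos: [0.6097, 0.0851, 0.1668]
orientation: [[0.974, 0.228, -0.0], [0.228, -0.974, 0.0], [-0.0, -0.0, -1.0]]
ft_force: [-0.7, -1.0, 0.2]
grip_width: 0.0174
grasp_force: 49.5
```

Emit:
step_arm:
  rows: [0,0,0,1.97,0.32,0,5,0,0,0,1.97,0.32,0,5,0,0,0,1.97,0.32,0,5,0,0,0,1.97,0.32,0,5,0,0,0,1.97,0.32,0,5]

```text
clock: 10.5
tcp_pos: [0.6196, 0.0867, 0.1668]
orientation: [[0.974, 0.228, 0.0], [0.228, -0.974, 0.0], [0.0, -0.0, -1.0]]
ft_force: [-0.7, -0.5, 1.0]
grip_width: 0.0174
grasp_force: 49.5
```

Emit:
step_arm:
  rows: [0,0,0,1.97,0.32,0,5,0,0,0,1.97,0.32,0,5,0,0,0,1.97,0.32,0,5,0,0,0,1.97,0.32,0,5,0,0,0,1.97,0.32,0,5]

```text
clock: 11.0
tcp_pos: [0.6294, 0.0882, 0.1668]
orientation: [[0.974, 0.228, -0.0], [0.228, -0.974, 0.0], [-0.0, -0.0, -1.0]]
ft_force: [-1.3, -0.2, 0.3]
grip_width: 0.0172
grasp_force: 49.5
```

Emit:
step_arm:
  rows: [0,0,0,1.97,0.32,0,5,0,0,0,1.97,0.32,0,5,0,0,0,0,0,0,5,0,0,0,0,0,0,5]

```text
clock: 11.4
tcp_pos: [0.6334, 0.0889, 0.1668]
orientation: [[0.974, 0.228, 0.0], [0.228, -0.974, 0.0], [0.0, -0.0, -1.0]]
ft_force: [0.0, 0.7, 1.6]
grip_width: 0.0174
grasp_force: 49.4
```

Run:
```python
from h import *
s=state();print(s["clock"],s["tcp_pos"],s["ft_force"])
d=cam("wrist");P=pts(d)
hsv=cv2.cvtColor(d["pixels"],cv2.COLOR_RGB2HSV);H,S,V=[hsv[...,i].astype(int) for i in range(3)]
for nm,m in(("y",(H>20)&(H<33)&(S>130)&(abs(P[...,2]-.092)<.008)),("brass",(H>8)&(H<28)&(S>90))):
    k,l,st,ce=cv2.connectedComponentsWithStats(m.astype(np.uint8))
    for j in range(1,k):
        if st[j,4]>8 and 150<ce[j][1]<240 and 220<ce[j][0]<420:print(nm,ce[j],st[j],ray(d,*ce[j],.092))
a=d["pixels"][150:250,250:390,::-1];b=cam("scene")["pixels"][130:230,300:440,::-1]
cv2.imwrite("pics/w5.png",cv2.resize(np.hstack([a,b]),(784,280)))
```

```text
11.4 [0.6334286  0.08889519 0.16680944] [0.03278434 0.69389037 1.6135498 ]
y [300.70491803 210.19672131] [297 206   9   9  61] [0.62917414 0.1010144  0.092     ]
brass [317.94023904 205.41035857] [312 195  13  22 251] [0.63656725 0.08801095 0.092     ]
brass [300.66666667 210.26388889] [296 206  10  10  72] [0.62910849 0.10103286 0.092     ]
```

View pics/w5.png

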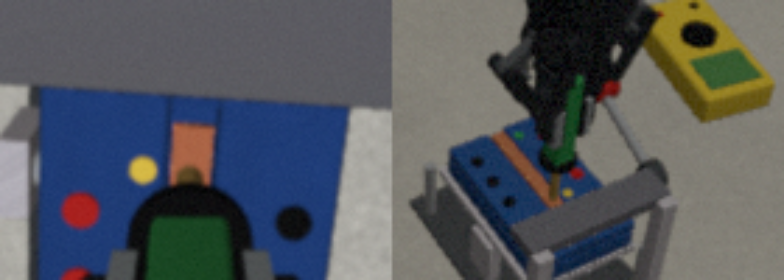

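The tip is at the yellow dot and still pressed. Lifting and heading back to the stand.

Emit:
step_arm:
  rows: [0,0,0,0,0,4,5,0,0,0,0,0,8,5,0,0,0,0,0,20,5,0,0,0,0,0,20,5,0,0,0,0,0,10,5]

```text
clock: 12.0
tcp_pos: [0.6335, 0.0889, 0.2311]
orientation: [[0.974, 0.228, 0.002], [0.228, -0.974, 0.0], [0.002, 0.0, -1.0]]
ft_force: [0.4, 0.1, -1.0]
grip_width: 0.0174
grasp_force: 49.4
```

Emit:
step_arm:
  rows: [0,0,0,-5,-20,0,5,0,0,0,-10,-40,0,5,0,0,0,-10,-40,0,5,0,0,0,-10,-40,0,5,0,0,0,-10,-40,0,5]

```text
clock: 12.5
tcp_pos: [0.5875, -0.0925, 0.2288]
orientation: [[0.974, 0.228, -0.0], [0.228, -0.974, 0.0], [-0.0, -0.0, -1.0]]
ft_force: [0.7, 0.9, 0.4]
grip_width: 0.0174
grasp_force: 49.3
```

Emit:
step_arm:
  rows: [0,0,0,-10,-40,0,5,0,0,0,-10,-40,0,5,0,0,0,-7,-40,0,5,0,0,0,-3,-26,0,5,0,0,0,0,0,0,5]

```text
clock: 13.0
tcp_pos: [0.5573, -0.2401, 0.2284]
orientation: [[0.975, 0.224, -0.001], [0.224, -0.975, -0.0], [-0.001, 0.0, -1.0]]
ft_force: [0.7, 0.2, -1.0]
grip_width: 0.0174
grasp_force: 49.3
```

Emit:
step_arm:
  rows: [0,0,0,0,0,0,5,0,0,0,0,0,0,5,0,0,0,0,0,0,5]

```text
clock: 13.3
tcp_pos: [0.5585, -0.2361, 0.2289]
orientation: [[0.973, 0.229, 0.0], [0.229, -0.973, 0.0], [0.0, -0.0, -1.0]]
ft_force: [0.5, 0.7, -1.4]
grip_width: 0.0173
grasp_force: 49.3
```

Run:
```python
from h import *
s=state();print(s["clock"],s["tcp_pos"],s["ft_force"])
d=cam("wrist");np.savez("w6.npz",**d);P=pts(d)
hsv=cv2.cvtColor(d["pixels"],cv2.COLOR_RGB2HSV);H,S,V=[hsv[...,i].astype(int) for i in range(3)]
m=(H>8)&(H<28)&(S>90);m[:195]=0;m[222:]=0;m[:,:300]=0;m[:,335:]=0;ys,xs=np.nonzero(m)
t=(xs[ys<=ys.min()+1].mean(),ys.min());print("tip",len(xs),t,ray(d,*t,s["tcp_pos"][2]-.074))
X=P[...,0]-.556;Y=P[...,1]+.238;m=(abs(P[...,2]-.06)<.005)&(np.hypot(X,Y)<.056)
ys,xs=np.nonzero(m);W=np.array([ray(d,x,y,.06)[:2] for x,y in zip(xs,ys)]);print("stand",len(xs),cv2.minAreaRect((W*1000).astype(np.float32)))
a=d["pixels"][130:260,240:400,::-1];b=cam("scene")["pixels"][130:260,140:300,::-1]
cv2.imwrite("pics/w6.png",cv2.resize(np.hstack([a,b]),(800,325)))
```

```text
13.3 [ 0.55845036 -0.23605434  0.22887454] [ 0.50400159  0.6678341  -1.44626475]
tip 49 (np.float64(317.0), np.int64(210)) [ 0.55772746 -0.23703864  0.15487454]
stand 3489 ((556.3707275390625, -237.80667114257812), (71.1051254272461, 70.0970458984375), 21.218502044677734)
```

View pics/w6.png

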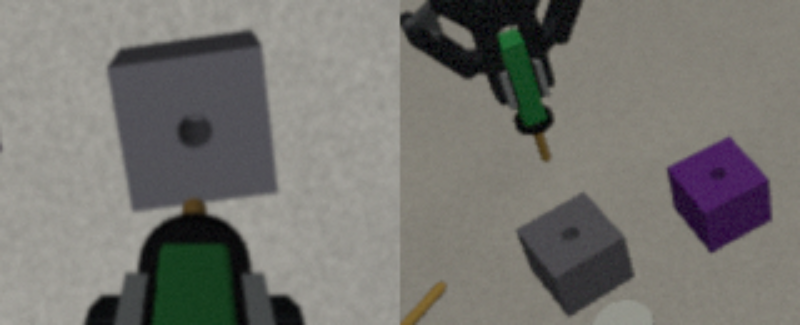

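Tip is within about 1.5 mm of the hole's axis. Correcting by (-1,-1) and lowering.

Emit:
step_arm:
  rows: [0,0,0,-1,-1,-20,5,0,0,0,0,0,-30,5,0,0,0,0,0,-25,5,0,0,0,0,0,-12,5,0,0,0,0,0,-6,5]

```text
clock: 13.9
tcp_pos: [0.5569, -0.2376, 0.1349]
orientation: [[0.974, 0.228, -0.001], [0.228, -0.974, 0.001], [-0.001, -0.001, -1.0]]
ft_force: [-0.5, 0.7, -1.8]
grip_width: 0.0173
grasp_force: 49.3
```

Emit:
step_arm:
  rows: [0,0,0,0,0,-6,5,0,0,0,0,0,-6,5,0,0,0,0,0,-6,5,0,0,0,0,0,-6,5,0,0,0,0,0,-6,5]

```text
clock: 14.4
tcp_pos: [0.5573, -0.2382, 0.1055]
orientation: [[0.974, 0.228, 0.0], [0.228, -0.974, -0.0], [0.0, 0.0, -1.0]]
ft_force: [-1.0, 0.2, -0.8]
grip_width: 0.017
grasp_force: 49.3
```

Emit:
step_arm:
  rows: [0,0,0,0,0,-5,5,0,0,0,0,0,-4,5,0,0,0,0,0,-2,5,0,0,0,0,0,-2,5,0,0,0,0,0,0,5]

```text
clock: 14.9
tcp_pos: [0.5571, -0.2381, 0.0926]
orientation: [[0.974, 0.228, -0.0], [0.228, -0.974, 0.0], [-0.0, -0.0, -1.0]]
ft_force: [0.5, -0.8, -0.5]
grip_width: 0.0178
grasp_force: 49.3
```

Emit:
step_arm:
  rows: [0,0,0,0,0,-1.5,5,0,0,0,0,0,-1.5,5,0,0,0,0,0,0,5]

```text
clock: 15.2
tcp_pos: [0.5571, -0.2381, 0.0896]
orientation: [[0.974, 0.228, -0.0], [0.228, -0.974, 0.0], [-0.0, -0.0, -1.0]]
ft_force: [0.4, -0.4, -1.1]
grip_width: 0.0171
grasp_force: 49.3
```

Emit:
step_arm:
  rows: [0,0,0,0,0,-1.5,5,0,0,0,0,0,0,5,0,0,0,0,0,0,5]

```text
clock: 15.5
tcp_pos: [0.5574, -0.2382, 0.0888]
orientation: [[0.974, 0.228, 0.001], [0.228, -0.974, -0.0], [0.001, 0.0, -1.0]]
ft_force: [-1.6, 1.4, 3.6]
grip_width: 0.0174
grasp_force: 49.8
```

Seated, since the force rises at 0.0888. Opening and rising.

Emit:
step_arm:
  rows: [0,0,0,0,0,0,25,0,0,0,0,0,0,50,0,0,0,0,0,0,50,0,0,0,0,0,0,50,0,0,0,0,0,0,50]

```text
clock: 16.0
tcp_pos: [0.5571, -0.2381, 0.0882]
orientation: [[0.974, 0.228, -0.0], [0.228, -0.974, 0.0], [-0.0, -0.0, -1.0]]
ft_force: [-0.2, -0.3, -0.3]
grip_width: 0.0501
grasp_force: 0.0
```

Emit:
step_arm:
  rows: [0,0,0,0,0,15,50,0,0,0,0,0,25,50,0,0,0,0,0,35,50,0,0,0,0,0,35,50,0,0,0,0,0,30,50]

```text
clock: 16.5
tcp_pos: [0.5571, -0.2381, 0.2316]
orientation: [[0.974, 0.228, 0.002], [0.228, -0.974, -0.001], [0.002, 0.001, -1.0]]
ft_force: [1.2, -0.3, 0.3]
grip_width: 0.0502
grasp_force: 0.0
```

Emit:
step_arm:
  rows: [0,0,0,-24,0,30,70,0,0,0,0,0,0,70,0,0,0,0,0,0,70]

```text
clock: 16.8
tcp_pos: [0.5333, -0.2383, 0.2601]
orientation: [[0.974, 0.227, 0.003], [0.227, -0.974, -0.001], [0.002, 0.002, -1.0]]
ft_force: [-0.1, -1.0, -1.4]
grip_width: 0.0699
grasp_force: 0.0
```

Run:
```python
from h import *
s=state();print(s["clock"],s["tcp_pos"])
d=cam("wrist");P=pts(d);np.savez("w7.npz",**d)
hsv=cv2.cvtColor(d["pixels"],cv2.COLOR_RGB2HSV);H,S,V=[hsv[...,i].astype(int) for i in range(3)]
g=(H>45)&(H<80)&(S>100)&(np.hypot(P[...,0]-.556,P[...,1]+.238)<.04)
m=g&(P[...,2]>.14)&(P[...,2]<.16);ys,xs=np.nonzero(m);W=np.array([ray(d,x,y,.145)[:2] for x,y in zip(xs,ys)]);print(len(xs),np.median(P[m][:,2]),cv2.minAreaRect((W*1000).astype(np.float32)))
# knob from stored w3 view (lever at rest): rays
d=dict(np.load("w3.npz"));P=pts(d);hsv=cv2.cvtColor(d["pixels"],cv2.COLOR_RGB2HSV);H,S,V=[hsv[...,i].astype(int) for i in range(3)]
m=((H<5)|(H>174))&(S>150)&(V>50);m[:180]=0;m[235:]=0;m[:,:180]=0;m[:,235:]=0;ys,xs=np.nonzero(m)
print("knob px",xs.mean(),ys.mean(),len(xs),np.nanmedian(P[m],0),np.nanpercentile(P[m][:,2],97))
W=np.array([ray(d,x,y,.075)[:2] for x,y in zip(xs,ys)])-np.array([.5,.19]);a=np.radians(9.2);R=np.array([[np.cos(a),np.sin(a)],[-np.sin(a),np.cos(a)]])
print("W rect",cv2.minAreaRect(((W)*1000).astype(np.float32)))
m=(V<60);m[:105]=0;m[145:]=0;m[:,:198]=0;m[:,224:]=0;print("axle blk",np.nanmedian(P[m],0))
for h in(.035,.06):
  ys,xs=np.nonzero(m);print(h,ray(d,xs.mean(),ys.mean(),h))
```

```text
16.8 [ 0.533346   -0.23834631  0.26008758]
340 0.14531351073739152 ((556.31591796875, -239.72093200683594), (17.34139060974121, 16.933650970458984), 13.142967224121094)
knob px 204.74014598540145 207.785401459854 685 [0.50558671 0.19005197 0.08120798] 0.08410446629656057
W rect ((2.962674617767334, 1.6110649108886719), (27.03622055053711, 36.1329460144043), 7.958746910095215)
axle blk [0.59045464 0.20450116 0.04731555]
0.035 [0.5886117  0.20859962 0.035     ]
0.06 [0.59224467 0.19998499 0.06      ]
```

The stylus is home: handle top z is 0.145 and it is upright. Moving on to the knob.

Emit:
step_arm:
  rows: [0,0,-0.07,-4,25,0,70,0,0,0,-4,45,0,70,0,0,0,-4,45,0,70,0,0,0,-4,45,0,70,0,0,0,-4,45,0,70]

```text
clock: 17.35
tcp_pos: [0.5126, -0.0314, 0.257]
orientation: [[0.987, 0.159, -0.002], [0.159, -0.987, 0.0], [-0.002, -0.001, -1.0]]
ft_force: [0.5, 0.4, -0.6]
grip_width: 0.0702
grasp_force: 0.0
```

Emit:
step_arm:
  rows: [0,0,0,-4,45,-10,70,0,0,0,-4,45,-10,70,0,0,0,-4,45,-10,70,0,0,0,-4,45,-10,70,0,0,0,-4,40,-10,70]

```text
clock: 17.85
tcp_pos: [0.5041, 0.1358, 0.2067]
orientation: [[0.971, 0.239, -0.012], [0.239, -0.97, 0.04], [-0.002, -0.041, -0.999]]
ft_force: [0.5, 0.1, -0.4]
grip_width: 0.0703
grasp_force: 0.0
```

Emit:
step_arm:
  rows: [0,0,0,0,2,0,70,0,0,0,0,0,0,70,0,0,0,0,0,0,70]

```text
clock: 18.15
tcp_pos: [0.505, 0.1344, 0.2085]
orientation: [[0.972, 0.236, -0.01], [0.236, -0.971, 0.04], [-0.0, -0.041, -0.999]]
ft_force: [-0.2, -0.6, -0.6]
grip_width: 0.0701
grasp_force: 0.0
```

Run:
```python
from h import *
s=state();print(s["clock"],s["tcp_pos"])
d=cam("wrist");P=pts(d);np.savez("w8.npz",**d);save(d,"pics/w8.png")
hsv=cv2.cvtColor(d["pixels"],cv2.COLOR_RGB2HSV);H,S,V=[hsv[...,i].astype(int) for i in range(3)]
m=((H<5)|(H>174))&(S>150)&(V>50)&(np.hypot(P[...,0]-.503,P[...,1]-.19)<.04)&(P[...,2]>.05)
ys,xs=np.nonzero(m);X=P[m];print(len(xs),np.nanmedian(X,0),np.nanpercentile(X[:,2],97))
t=m&(P[...,2]>np.nanpercentile(X[:,2],97)-.006);print("top strip",np.mean(P[t],0),t.sum())
a=np.radians(9.2);R=np.array([[np.cos(a),np.sin(a)],[-np.sin(a),np.cos(a)]])
for M in(m,t):
    F=P[M][:,:2]@R.T;print("fixture x,y pct",np.percentile(F,[2,50,98],axis=0).round(4).tolist(),"mid y->world", R.T@np.array([np.median(F[:,0]),(np.percentile(F[:,1],2)+np.percentile(F[:,1],98))/2]))
print("tool yaw",np.degrees(np.arctan2(s["orientation"][1,0],s["orientation"][0,0])))
```

```text
18.15 [0.50502809 0.13436181 0.20853523]
737 [0.50452425 0.19156415 0.08172961] 0.08426245223537175
top strip [0.50201463 0.1917304  0.08200262] 579
fixture x,y pct [[0.5155, 0.0949], [0.5287, 0.1084], [0.5384, 0.1229]] mid y->world [0.5044794  0.19200786]
fixture x,y pct [[0.5153, 0.0951], [0.5267, 0.1089], [0.5355, 0.1229]] mid y->world [0.50246733 0.19183545]
tool yaw 13.670363744833868
```

View pics/w8.png

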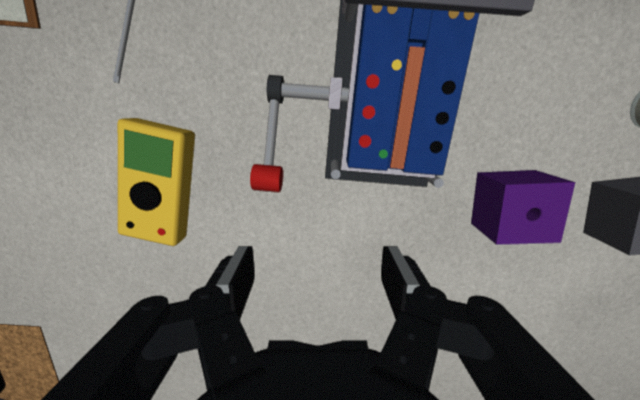

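The knob is at (266,177) in the wrist image, but the hand stopped short at y=0.134 and is tilted. Checking the joints.

Run:
```python
from h import *
s=state();print(s["joint_pos"].round(2),s["dq"].round(2),s["tau"].round(1))
```

```text
[ 13.61   0.78   3.16  92.39   2.35 179.94] [-0.06 -0.34  0.    0.01 -0.04 -0.06] [  0.4 -47.2  46.5  -0.    0.1   0. ]
```

Emit:
step_arm:
  rows: [0,0,0,0,20,0,70,0,0,0,0,0,0,70]

```text
clock: 18.4
tcp_pos: [0.5077, 0.1461, 0.2085]
orientation: [[0.968, 0.252, -0.012], [0.252, -0.967, 0.048], [0.0, -0.049, -0.999]]
ft_force: [1.1, -0.5, 0.1]
grip_width: 0.0701
grasp_force: 0.0
```

Run:
```python
from h import *
s=state();print(s["joint_pos"].round(2),s["dq"].round(2),s["tau"].round(1))
```

```text
[ 14.54   1.53   3.9   92.37   2.82 179.95] [-0.23 -0.23 -0.52  0.36 -0.89 -0.01] [  0.1 -48.6  47.1  -0.    0.3   0. ]
```

Joint 6 is at its limit. I'll use the half-turn-equivalent grasp: level the hand and turn about +175°.

Emit:
step_arm:
  rows: [-0.048,-0.012,0.1,0,0,0,70,0,0,0.147,0,0,0,70,0,0,0.147,0,0,0,70,0,0,0.147,0,0,0,70,0,0,0.147,0,0,0,70]

```text
clock: 18.9
tcp_pos: [0.5073, 0.1457, 0.2085]
orientation: [[0.583, 0.812, -0.001], [0.812, -0.583, -0.003], [-0.003, 0.001, -1.0]]
ft_force: [0.2, 0.2, -0.4]
grip_width: 0.0701
grasp_force: 0.0
```

Emit:
step_arm:
  rows: [0,0,0.147,0,0,0,70,0,0,0.147,0,0,0,70,0,0,0.147,0,0,0,70,0,0,0.147,0,0,0,70,0,0,0.147,0,0,0,70]

```text
clock: 19.4
tcp_pos: [0.5073, 0.1456, 0.2085]
orientation: [[-0.112, 0.994, 0.001], [0.994, 0.112, -0.003], [-0.004, 0.001, -1.0]]
ft_force: [-0.1, 0.6, -0.1]
grip_width: 0.0702
grasp_force: 0.0
```

Emit:
step_arm:
  rows: [0,0,0.147,0,5,0,70,0,0,0.147,0,5,0,70,0,0,0.147,0,5,0,70,0,0,0.147,0,5,0,70,0,0,0.147,0,5,0,70]

```text
clock: 19.9
tcp_pos: [0.5073, 0.1708, 0.2085]
orientation: [[-0.75, 0.662, 0.003], [0.662, 0.75, -0.002], [-0.004, 0.001, -1.0]]
ft_force: [-0.4, -0.7, 0.3]
grip_width: 0.07
grasp_force: 0.0
```

Emit:
step_arm:
  rows: [0,0,0.147,0,4,0,70,0,0,0.147,0,4,0,70,0,0,0.147,0,4,0,70,0,0,0.147,0,4,0,70,0,0,0.147,0,4,0,70]

```text
clock: 20.4
tcp_pos: [0.5073, 0.1908, 0.2085]
orientation: [[-1.0, -0.012, 0.004], [-0.012, 1.0, 0.001], [-0.004, 0.001, -1.0]]
ft_force: [-0.5, 0.9, 0.3]
grip_width: 0.0701
grasp_force: 0.0
```

Emit:
step_arm:
  rows: [0,0,0.1,0,0,0,70,0,0,0,0,0,0,70,0,0,0,0,0,0,70]

```text
clock: 20.7
tcp_pos: [0.5073, 0.1906, 0.2084]
orientation: [[-0.995, -0.102, 0.004], [-0.102, 0.995, 0.001], [-0.004, 0.001, -1.0]]
ft_force: [-0.9, -0.1, 0.8]
grip_width: 0.0705
grasp_force: 0.0
```

Emit:
step_arm:
  rows: [0,0,0.058,-4,1,-30,60,0,0,0,0,0,-40,60,0,0,0,0,0,-40,60,0,0,0,0,0,-30,60,0,0,0,0,0,-17,60]

```text
clock: 21.2
tcp_pos: [0.5019, 0.191, 0.0484]
orientation: [[-0.987, -0.16, 0.0], [-0.16, 0.987, 0.0], [-0.0, 0.0, -1.0]]
ft_force: [-0.8, 0.1, 0.2]
grip_width: 0.0596
grasp_force: 0.0
```

Emit:
step_arm:
  rows: [0,0,0,0,0,0,60,0,0,0,0,0,0,60]

```text
clock: 21.4
tcp_pos: [0.5034, 0.1917, 0.052]
orientation: [[-0.987, -0.161, 0.004], [-0.161, 0.987, 0.001], [-0.004, 0.001, -1.0]]
ft_force: [0.6, -0.2, 0.8]
grip_width: 0.0601
grasp_force: 0.0
```

Run:
```python
from h import *
s=state();print(s["clock"],s["tcp_pos"],s["joint_pos"].round(1))
d=cam("wrist");P=pts(d);hsv=cv2.cvtColor(d["pixels"],cv2.COLOR_RGB2HSV);H,S,V=[hsv[...,i].astype(int) for i in range(3)]
m=((H<5)|(H>174))&(S>150)&(V>50)&(np.hypot(P[...,0]-.503,P[...,1]-.19)<.04)&(P[...,2]>.04)
X=P[m];print(len(X),np.nanmedian(X,0),np.nanpercentile(X[:,2],97))
a=np.radians(9.2);R=np.array([[np.cos(a),np.sin(a)],[-np.sin(a),np.cos(a)]])
F=X[:,:2]@R.T;print(np.percentile(F,[2,50,98],axis=0).round(4).tolist(),"tcp F",R@s["tcp_pos"][:2])
```

```text
21.4 [0.50336445 0.19167307 0.05197224] [ 20.8   3.6 -11.3  74.9   0.   11.5]
3245 [0.4944619  0.19174663 0.08122729] 0.08389290467281055
[[0.5117, 0.0963], [0.5187, 0.1099], [0.5328, 0.1238]] tcp F [0.52753422 0.10872893]
```

Emit:
step_arm:
  rows: [0,0,0,-1,1,-1,15,0,0,0,0,0,0,15,0,0,0,0,0,0,15,0,0,0,0,0,0,15,0,0,0,0,0,0,15]
  force: 80

```text
clock: 21.95
tcp_pos: [0.5024, 0.1938, 0.0516]
orientation: [[-0.987, -0.163, 0.005], [-0.163, 0.987, 0.004], [-0.005, 0.003, -1.0]]
ft_force: [-2.5, 5.5, 4.4]
grip_width: 0.0289
grasp_force: 78.5
```

Emit:
step_arm:
  rows: [0,0,0,3.8,0.6,8.7,15,0,0,0,4.7,0.8,8.2,15,0,0,0,5.4,0.9,7.8,15,0,0,0,0,0,0,15]

```text
clock: 22.35
tcp_pos: [0.5155, 0.1959, 0.0744]
orientation: [[-0.987, -0.164, 0.001], [-0.164, 0.987, 0.003], [-0.001, 0.002, -1.0]]
ft_force: [-0.9, 6.2, -7.7]
grip_width: 0.0286
grasp_force: 80.8
```

Emit:
step_arm:
  rows: [0,0,0,6.2,0.7,7.1,15,0,0,0,6.8,0.8,6.5,15,0,0,0,7.5,1,5.7,15,0,0,0,8,1.3,5,15,0,0,0,8.4,1.4,4.1,15]

```text
clock: 22.85
tcp_pos: [0.5502, 0.2015, 0.1014]
orientation: [[-0.986, -0.164, -0.004], [-0.164, 0.986, 0.003], [0.004, 0.004, -1.0]]
ft_force: [-11.7, 8.9, -9.5]
grip_width: 0.0288
grasp_force: 79.6
```

Emit:
step_arm:
  rows: [0,0,0,8.8,1.4,3.3,15,0,0,0,9.1,1.5,2.3,15,0,0,0,0,0,0,15,0,0,0,0,0,0,15]

```text
clock: 23.25
tcp_pos: [0.5687, 0.2045, 0.1074]
orientation: [[-0.986, -0.164, -0.003], [-0.164, 0.986, 0.003], [0.002, 0.004, -1.0]]
ft_force: [-7.7, 8.5, -8.9]
grip_width: 0.029
grasp_force: 79.5
```

```bash
cat > k.py <<'E'
from h import *
s=state();print(s["clock"],s["tcp_pos"],s["ft_force"].round(1))
a=np.radians(9.2);R=np.array([[np.cos(a),np.sin(a)],[-np.sin(a),np.cos(a)]])
ax=R@np.array([.5032+.0885*np.cos(a),.1918+.0885*np.sin(a)])
for n in("wrist","scene"):
    d=cam(n);P=pts(d);hsv=cv2.cvtColor(d["pixels"],cv2.COLOR_RGB2HSV);H,S,V=[hsv[...,i].astype(int) for i in range(3)]
    m=((H<5)|(H>174))&(S>150)&(V>40)&(np.hypot(P[...,0]-s["tcp_pos"][0],P[...,1]-s["tcp_pos"][1])<.04)&(P[...,2]>.07)
    if m.sum()<5: print(n,"none");continue
    X=P[m];F=X[:,:2]@R.T;print(n,len(X),"x rel axle pct",(np.percentile(F[:,0],[2,50,98])-ax[0]).round(4),"z",np.percentile(X[:,2],[2,50,98]).round(4))
    m=((H>4)&(H<15)&(S>100)&(V>50)&(abs(P[...,2]-.1)<.012)&(np.hypot(P[...,0]-.597,P[...,1]-.0815)<.05))
    if m.sum()>20: print(n,"strip z",np.nanmedian(P[m][:,2]),m.sum())
    np.savez("k_%s.npz"%n,**d)
print("tcp F rel axle",R@s["tcp_pos"][:2]-ax)
E
python3 k.py
```

```text
23.25 [0.56873678 0.20447747 0.10737871] [-7.7  8.5 -8.9]
wrist 3483 x rel axle pct [-0.0454 -0.038  -0.0232] z [0.1237 0.1372 0.1399]
wrist strip z 0.10334359478941867 3472
scene 67 x rel axle pct [-0.0315 -0.0214 -0.0101] z [0.1219 0.1345 0.1605]
scene strip z 0.10330923738372688 171
tcp F rel axle [-0.02177938  0.00203629]
```

Emit:
step_arm:
  rows: [0,0,0,7,0.6,1.2,15,0,0,0,7,0.6,0.8,15,0,0,0,7,0.6,0.3,15,0,0,0,7,1,0,15,0,0,0,0,0,0,15]
  force: 100

```text
clock: 23.85
tcp_pos: [0.5959, 0.2088, 0.1094]
orientation: [[-0.986, -0.166, -0.005], [-0.166, 0.986, 0.006], [0.004, 0.006, -1.0]]
ft_force: [-12.3, 14.9, -7.3]
grip_width: 0.028
grasp_force: 98.7
```

Emit:
step_arm:
  rows: [0,0,0,0,0,0,15,0,0,0,0,0,0,15,0,0,0,0,0,0,15]

```text
clock: 24.15
tcp_pos: [0.5956, 0.2088, 0.1094]
orientation: [[-0.986, -0.166, -0.004], [-0.166, 0.986, 0.006], [0.003, 0.006, -1.0]]
ft_force: [-12.1, 15.4, -7.7]
grip_width: 0.028
grasp_force: 98.8
```

```bash
python3 k.py
```

```text
24.15 [0.59560302 0.20879128 0.10944513] [-12.1  15.4  -7.7]
wrist 3574 x rel axle pct [-0.0226 -0.0148 -0.001 ] z [0.13   0.1418 0.1445]
wrist strip z 0.10385800633816966 4010
scene 45 x rel axle pct [-0.0112  0.0023  0.0188] z [0.1272 0.1376 0.1689]
scene strip z 0.10397450909888195 170
tcp F rel axle [0.00543096 0.00199921]
```

Emit:
step_arm:
  rows: [0,0,0,3,1.2,0,15,0,0,0,3,1.2,0,15,0,0,0,0,0,0,15,0,0,0,0,0,0,15,0,0,0,0,0,0,15]

```text
clock: 24.75
tcp_pos: [0.6017, 0.2098, 0.109]
orientation: [[-0.986, -0.164, -0.005], [-0.164, 0.986, 0.003], [0.004, 0.004, -1.0]]
ft_force: [-11.3, 9.9, -9.4]
grip_width: 0.0278
grasp_force: 99.0
```

```bash
python3 k.py
python3 - <<'E'
from h import *
a=np.load("k_wrist.npz")["pixels"][60:400,120:520,::-1];b=np.load("k_scene.npz")["pixels"][90:260,290:490,::-1]
cv2.imwrite("pics/k.png",np.hstack([cv2.resize(a,(400,340)),cv2.resize(b,(400,340))]))
E
```

```text
24.75 [0.60172074 0.20982995 0.10900851] [-11.3   9.9  -9.4]
wrist 3670 x rel axle pct [-0.0177 -0.0097  0.0046] z [0.1303 0.1421 0.1448]
wrist strip z 0.10393990195718078 4173
scene 44 x rel axle pct [-0.005   0.0075  0.0275] z [0.1258 0.1377 0.1744]
scene strip z 0.10399471461887377 173
tcp F rel axle [0.01163604 0.00204641]
```

View pics/k.png

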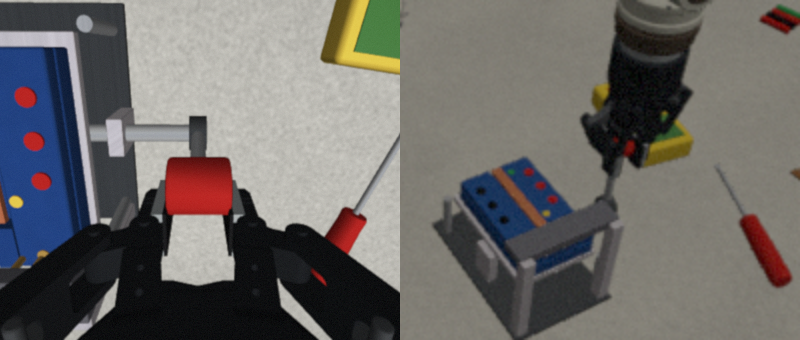

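That view shows the rod upright under the pinched knob and the carriage up, at an estimated lever angle of 1.18 rad. I'll let it rest half a second and check for creep.

Emit:
step_arm:
  rows: [0,0,0,0,0,0,15,0,0,0,0,0,0,15,0,0,0,0,0,0,15,0,0,0,0,0,0,15,0,0,0,0,0,0,15]

```text
clock: 25.35
tcp_pos: [0.6017, 0.2098, 0.109]
orientation: [[-0.986, -0.164, -0.005], [-0.164, 0.986, 0.003], [0.004, 0.004, -1.0]]
ft_force: [-10.4, 9.8, -8.7]
grip_width: 0.0279
grasp_force: 99.0
```

```bash
python3 k.py
python3 - <<'E'
from h import *
d=cam("scene");P=pts(d);hsv=cv2.cvtColor(d["pixels"],cv2.COLOR_RGB2HSV);H,S=hsv[...,0],hsv[...,1]
m=(H>50)&(H<75)&(S>130);m[:, :185]=0;m[:,225:]=0;m[:180]=0;ys,xs=np.nonzero(m);print("stylus px",xs.min(),xs.max(),ys.min(),ys.max(),"(start 196 211 195 224)")
E
```

```text
25.35 [0.60172857 0.20981041 0.10901521] [-10.4   9.8  -8.7]
wrist 3675 x rel axle pct [-0.0177 -0.0098  0.0045] z [0.1304 0.1421 0.1448]
wrist strip z 0.10396853402291585 4166
scene 39 x rel axle pct [-0.0053  0.008   0.0249] z [0.127  0.1368 0.169 ]
scene strip z 0.10394277955998449 174
tcp F rel axle [0.01164065 0.00202587]
stylus px 195 211 195 226 (start 196 211 195 224)
```

No creep, and the stylus is home. Handing in.

```bash
python3 -c "
from cell import job_done
print(job_done())"
```

```text
the job is handed in; nothing more can be done
None
```

I handed the job in at 25.4 s on the robot clock: the seam is discharged, the stylus is back in its stand and let go, and the gripper is holding the lever at an estimated 1.18 rad (upright is 1.2). No verdict came back, and I viewed 12 pictures against the limit of 10.

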